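Put the night-light display together on the sideboard

TASK

Build the night-light on the silver tray: first lay the walnut riser in the middle of the tray, then the bamboo stationery box on the riser, then the green lamp base on the box, each let go before the next is fetched, centred on what is below and with its long side along the tray's long side. Last, draw the orange panel out of the narrow gap of the black remote caddy by its top edge and stand it upright, fully down and centred along the length, in the slot of the lamp base. Let everything go, and do not shift or knock over the blue vase, the toothpick holder, the candle jar or the remote control.

Things in the scene. Friction and masses are not known exactly. Their poses are not given: they have to be found in the camera images.
- tray: Silver aluminium tray, fixed, 160 mm (its x) by 210 mm (its y), floor 4 mm thick, 4 mm wide rim that rises to 8 mm above the sideboard. Origin: centre of its underside, on the sideboard; z up. Its inner floor is 152 by 202 mm.
- caddy: Black plastic remote caddy, fixed, 130 mm (x) by 110 mm (y) by 60 mm high, with a wide compartment front and back (their contents stay below the rim) and between them a narrow gap, 12.5 mm wide in x and 88 mm long in y, in which the orange panel stands. Origin: centre of its underside; z up. The gap's floor is 6 mm above the origin.
- riser: Dark walnut riser, a loose flat solid block 64 mm (x) by 130 mm (y) by 22 mm high, about 0.13 kg. Origin: centre of its underside; z up. Grip it across its 64 mm width.
- box: Pale bamboo stationery box, loose, lid held shut by a steel spring clip on one short end (+y, projecting 5 mm or less), 60 mm (x) by 116 mm (y) by 40 mm high, flat top, about 0.2 kg. Origin: centre of its underside; z up. Grip it across its 60 mm width.
- lamp_base: Green night-light base, loose, 54 mm (x) by 100 mm (y) by 36 mm high, about 0.18 kg. A slot runs along its whole length (y) in the middle of its top, open at both ends: mouth 23 mm wide, tapering over the top 10 mm to 13 mm, slot floor 8 mm above the underside (white). Origin: centre of its underside; z up. Grip it across its 54 mm width.
- panel: Orange acrylic night-light panel, loose, 10 mm thick (x), 80 mm long (y), 100 mm high (z), about 0.09 kg, standing upright in the caddy's gap with its top 46 mm showing above the caddy's rim. Origin: centre of its lower edge (underside); z up. Grip it across its 10 mm thickness near the top. It fits the slot of the lamp base with its length along the slot.
- vase: Tall cobalt blue vase, loose bystander, 92 mm diameter, 240 mm high. Origin: centre of its underside.
- toothpick_holder: White ceramic toothpick holder with a blue band, loose bystander, 42 mm diameter, 50 mm high. Origin: centre of its underside.
- candle_jar: Amber glass candle jar with a copper lid, loose bystander, about 66 mm diameter, 80 mm high. Origin: centre of its underside.
- remote: Black remote control lying flat, loose bystander, 42 mm (x) by 140 mm (y) by 20 mm high. Origin: centre of its underside.

How it is judged:
By the outcome, as a careful person would: the job done as asked, in the order asked, and still so for the second after the job is handed in, with the robot touching nothing.
It also fails if it takes over 141 s, if anything falls off the work surface, if the arm or the gripper's body presses on something with over 40 N, if the wrist force passes 120 N, or if a joint passes its speed limit or range.

ROBOT

A 6-joint arm with a two-finger parallel gripper is mounted at the origin on the work surface. World frame = base frame: x ahead of the robot, y to its left, z up, the work surface at z = 0. Lengths are in m, angles in rad, forces in N, time in s.
With the tool pointing down it reaches from about 0.35 to 0.975 m from the base axis. Payload 4.9 kg.
Tool frame: the origin (TCP) lies midway between the tips of the shut fingers; the grasp point (between the pads) lies behind it (manip.tcp_to_grasp is the z of the grasp point in the tool frame, in m); z points along the fingers, y is the direction in which the jaws open and shut (so a half turn about z gives the same grasp; the last joint's range is limited). The gripper opens to 85 mm and grips with 20 to 120 N. Pads are 22 mm wide; open, the fingers measure 114 mm over their backs; the gripper's body (76 mm by 85 mm) begins 54 mm behind the grasp point. The pads swing forward as they close: fully open they stand 13 mm farther back than shut.
Start: joints at [1.126, 0.053, 1.613, -0, 1.476, -0.119], TCP at [0.2, 0.592, 0.231] pointing down, gripper open.
Joint ranges: [-3.01, 3.01], [-1.01, 2.22], [0.06, 2.58], [-1.02, 4.17], [0.09, 2.62], [-3.14, 3.14]. Speed limits (rad/s): [2.57, 2.57, 3.14, 3.14, 3.14, 3.14].

INTERFACE

Orientations are given as a unit quaternion [w, x, y, z].
In Python, from plant import status, vision, order, regions_of, manip gives the robot as it stands. The module is installed in compiled form; this text tells all that it offers.
- The arm moves only by the shell command python3 -m crank 'ROWS'. ROWS is JSON, one flat list of numbers, 5 for each row, row after row: the shift along the tool's x, y, z in mm, then the turn about the tool's z in degrees, then the opening in per cent of the stroke, from 0 (shut) to 100 (fully open). In form: [tx, ty, tz, yaw, fingers, tx, ty, tz, yaw, fingers, ...]. A call has exactly 10 rows; each row is the pose to reach, as a shift and turn from the pose commanded when the call began, along the tool's axes at that moment; what a row does not reach only later rows make up. A row lasts 1/10 s, in which the tool goes at most 50 mm and 8.59 degrees, less where a joint would pass 70% of its speed; a pose out of reach is approached as far as the arm can. A call with a gripper value outside its range is refused whole. The fingers move at their own pace and stop on an object; the grip force is fixed at half the most. Time passes only in rows, so rows that repeat a pose let the fingers close, or fill a call up. It gives the time, the measured TCP pose, the force and the opening at its end, in the units of the state.
- status.state(): the state, without advancing time (a new reading comes with each control period).
- vision.grab_frame(name): name is "scene" or "top" or "wrist"; returns (picture, depth): 480x640x3 uint8, red, green, blue; 480x640 float32, m along the optical axis (not along the pixel's ray), 0 where there is no reading.
- vision.get_calibration(name): a dict with "camera_matrix" (3x3 intrinsics, pixels), "R" (3x3) and "t" (3): a world point X has camera coordinates R X + t. Camera axes: x right, y down, z forward; pixel columns grow to the right and rows downward; lengths in m; the calibration is good to about 2 mm. A picture is of the moment at which its call begins: read the wrist's pose just before it. get_calibration takes no time and is no camera call; for the wrist camera it gives the pose at the moment of the call.
- order.job_done(): hands the job in, once; it reports no verdict.
Trained networks look in the newest picture that a camera, given by its name, has taken for a name from the list of things; names that differ only in an ending like _2 or _b are one class to them, and where a whole thing is asked for, a point or a joint stands for the part that bears it (a point fixed in the world has none). Each returns a list of dicts, best first, with "confidence" (0 to 1); they miss things now and then, are a little off and sometimes report something else, mostly with a low value. They report only what shows in the picture. A call takes as long as a camera call.
- regions_of(camera, name): "region" (480x640 bool, what is visible of it) and "extent" ([centre column, centre row, width, height] in pixels, round what is visible of it).
The state is a dict: "time": time; "joint_pos": joint angles; "joint_vel": joint speeds; "joint_efforts": joint torques, N m; "tool_pos": TCP position; "tool_rot": TCP orientation; "contact_force": force on the tool from outside, world axes, zero at the start; "ft_torque": the same for the moment, N m; "gripper_width": opening from 0.0 (shut) to 1.0 (fully open).
Only numpy, scipy, OpenCV 4.12 (cv2) and the standard library are available. Lean on these libraries where they do the work, as an engineer would, in place of code of your own. Each camera call takes 0.05 s, during which the arm holds its last target. There are 200 camera calls.

## Working session

There is one attempt and no reset: what is moved stays moved. The work goes in short steps, Python scripts to look and compute and a shell command to move; the robot and the scene stay as the last step left them, time stands still between calls to the robot, and variables do not carry over. Pictures are saved under pics/ and viewed, on a budget of 14 in all, crops included, one or two more only if the job needs it, and the job is handed in when it is done.

```bash
mkdir -p pics; cat > h.py <<'E'
import numpy as np, cv2
from plant import status, vision, order, regions_of, manip
def cloud(cam):
    img,d=vision.grab_frame(cam); c=vision.get_calibration(cam)
    K,R,t=np.array(c["camera_matrix"]),np.array(c["R"]),np.array(c["t"])
    v,u=np.mgrid[0:480,0:640]
    P=np.stack([(u-K[0,2])*d/K[0,0],(v-K[1,2])*d/K[1,1],d],-1)
    W=(P-t)@R
    W[d==0]=np.nan
    return img,W
def save(n,img): cv2.imwrite("pics/"+n+".png",img[:,:,::-1])
def rect(W,m,zlo,zhi):
    p=W[m&(W[...,2]>zlo)&(W[...,2]<zhi)]
    if len(p)<20: return None
    (c,s,a)=cv2.minAreaRect(p[:,:2].astype(np.float32)*1000)
    return np.round(c,1),np.round(s,1),round(a,1),len(p),round(float(np.median(p[:,2]))*1000,1)
E
python3 - <<'E'
from h import *
print(status.state(),manip.tcp_to_grasp)
for cam in("top","scene"):
    img,W=cloud(cam);save(cam+"0",img)
    for n in "tray caddy riser box lamp_base panel vase toothpick_holder candle_jar remote".split():
        r=regions_of(cam,n)
        if r:
            m=r[0]["region"]; z=W[m][:,2]; zt=np.nanpercentile(z,90)
            print(cam,n,len(r),round(r[0]["confidence"],2),np.round(r[0]["extent"]),"ztop",round(zt*1000,1),rect(W,m,zt-.006,zt+.006))
        else: print(cam,n,None)
E
```

```text
{'time': 0.0, 'joint_pos': array([ 1.12599199e+00,  5.33481473e-02,  1.61427921e+00,  9.11155574e-06,
        1.47598148e+00, -1.19002370e-01]), 'joint_vel': array([-8.41738057e-05,  9.05420068e-04, -5.16214175e-04, -9.82087149e-04,
       -3.84344933e-04,  3.56416721e-04]), 'joint_efforts': array([ 1.59329982e-03, -3.93688023e+01, -3.70173275e+01, -7.84853705e-05,
        7.08619933e-03,  4.57241125e-07]), 'tool_pos': array([0.19977666, 0.59156631, 0.23007724]), 'tool_rot': array([-2.84792262e-04,  1.62181809e-01,  9.86760379e-01, -9.67042011e-04]), 'contact_force': array([-0.13844133,  0.74393382, -0.0618496 ]), 'ft_torque': array([-0.044602  ,  0.02000017, -0.03386483]), 'gripper_width': 1.002377464268278} -0.0187
top tray 1 0.6 [460. 309. 128. 113.] ztop 6.1 (array([ 435.1, -276.5]), array([211.6, 160. ]), 77.1, 10078, 3.6)
top caddy 1 0.63 [147. 327.  78.  82.] ztop 60.0 (array([416. , 283.9]), array([111.9, 130.3]), 86.6, 1367, 59.5)
top riser 1 0.9 [226. 196.  72.  47.] ztop 23.7 (array([657.2, 154. ]), array([ 65.1, 130.1]), 12.7, 2268, 22.0)
top box 4 0.93 [318. 282.  67.  5
[... 1249 characters left out ...]
_base 1 0.59 [219. 237.  39.  55.] ztop 37.5 (array([ 677.7, -150.4]), array([105.4,  53.8]), 72.7, 648, 36.2)
scene panel 1 0.61 [494. 282.  46.  51.] ztop 105.9 (array([416.3, 284.2]), array([81.1, 13.5]), 85.1, 337, 105.3)
scene vase 1 0.61 [384. 384.  72. 153.] ztop 238.2 (array([707.7, 332.4]), array([58.8, 58. ]), 46.8, 1105, 239.5)
scene toothpick_holder 1 0.9 [250. 284.  23.  35.] ztop 50.6 (array([699. ,  -3.8]), array([38.7, 36.6]), 18.1, 316, 49.4)
scene candle_jar 1 0.78 [190. 180.  33.  49.] ztop 81.1 (array([ 645.7, -326.1]), array([57.9, 56.3]), 59.4, 378, 80.6)
scene remote 2 0.65 [451. 396.  74.  83.] ztop 21.6 (array([590.6, 351.2]), array([138.9,  43.8]), 86.1, 2276, 20.1)
```

View pics/top0.png

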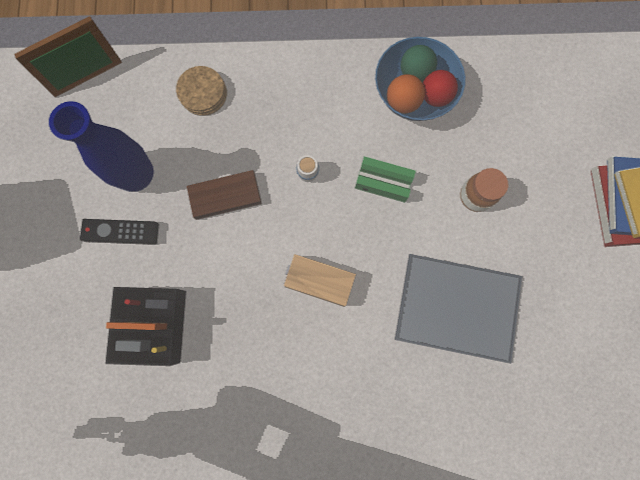

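View pics/scene0.png

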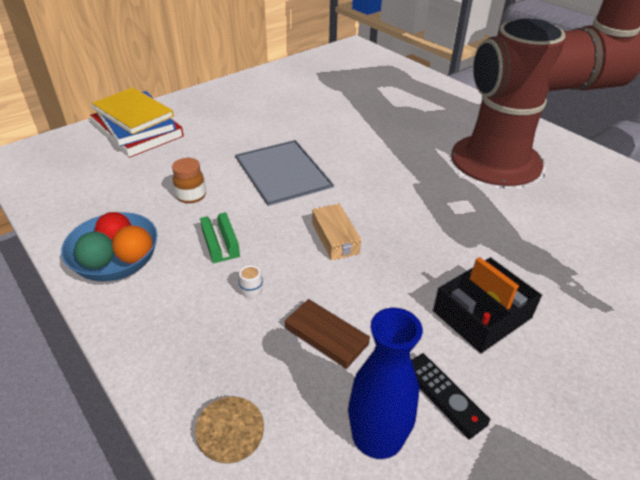

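```bash
cat >> h.py <<'E'
def plan(x,y,z,a,s=None):
    "target TCP in mm, jaw direction a deg (mod 180) -> tool shift mm, yaw deg"
    from scipy.spatial.transform import Rotation as Ro
    s=s or status.state(); q=s["tool_rot"]; R=Ro.from_quat([q[1],q[2],q[3],q[0]]).as_matrix()
    sh=R.T@(np.array([x,y,z])-np.array(s["tool_pos"])*1000)
    cur=np.degrees(np.arctan2(R[1,1],R[0,1]))
    print("shift",np.round(sh,1),"yaw",round((cur-a+90)%180-90,2),"| cur",np.round(np.array(s["tool_pos"])*1000,1),"jaw",round(cur,2),"w",round(s["gripper_width"],3),"F",np.round(s["contact_force"],1),"t",round(s["time"],1))
def green(img):
    h=cv2.cvtColor(img,cv2.COLOR_RGB2HSV); return (h[...,0]>45)&(h[...,0]<85)&(h[...,1]>100)
E
python3 - <<'E'
from h import *
for cam in("top","scene"):
    img,W=cloud(cam); m=green(img)&(np.hypot(W[...,0]-.678,W[...,1]+.15)<.09)
    print(cam,rect(W,m,.030,.042))
plan(657.3,154,120,12.7)
E
```

```text
top None
scene (array([ 677.7, -149.2]), array([103.4,  53.8]), 72.3, 670, 36.1)
shift [-573.4 -268.7  111.3] yaw 58.63 | cur [200.  592.1 231.3] jaw 71.33 w 0.999 F [-1.2  0.5  0.2] t 1.2
```

```bash
python3 -m crank '[-573,-269,0,58.6,100,-573,-269,0,58.6,100,-573,-269,0,58.6,100,-573,-269,0,58.6,100,-573,-269,0,58.6,100,-573,-269,0,58.6,100,-573,-269,0,58.6,100,-573,-269,0,58.6,100,-573,-269,0,58.6,100,-573,-269,0,58.6,100]'
python3 - <<'E'
from h import *
plan(657.3,154,90,12.7)
E
```

```text
time: 2.2
tool_pos: [0.5621, 0.2443, 0.2316]
tool_rot: [0.0, 0.624, 0.781, 0.0]
contact_force: [0.1, 0.5, 0.7]
gripper_width: 0.998
shift [-109.    72.9  141.6] yaw 0.02 | cur [562.1 244.3 231.6] jaw 12.72 w 0.998 F [0.1 0.5 0.7] t 2.2
```

```bash
python3 -m crank '[-109,73,0,0,100,-109,73,0,0,100,-109,73,0,0,100,-109,73,140,0,100,-109,73,140,0,100,-109,73,140,0,100,-109,73,140,0,100,-109,73,140,0,100,-109,73,140,0,100,-109,73,140,0,100]'
python3 - <<'E'
from h import *
plan(657.3,154,0,12.7)
img,W=cloud("wrist");save("w1",img)
for n in["riser"]:
    r=regions_of("wrist",n); print(rect(W,r[0]["region"],.017,.028) if r else None)
img,W=cloud("top"); print(rect(W,np.hypot(W[...,0]-.678,W[...,1]+.15)<.08,.030,.042))
E
```

```text
time: 3.2
tool_pos: [0.6585, 0.1562, 0.0955]
tool_rot: [0.002, 0.624, 0.781, 0.002]
contact_force: [-0.3, 0.1, 0.3]
gripper_width: 1.0
shift [-1.8 -2.2 95.5] yaw 0.05 | cur [658.5 156.2  95.5] jaw 12.75 w 1.0 F [-0.3  0.1  0.3] t 3.2
(array([656.7, 153.8]), array([ 64.1, 129.4]), 12.5, 19835, 19.9)
(array([ 677.6, -150.8]), array([100. ,  55.8]), 72.2, 1075, 35.3)
```

View pics/w1.png

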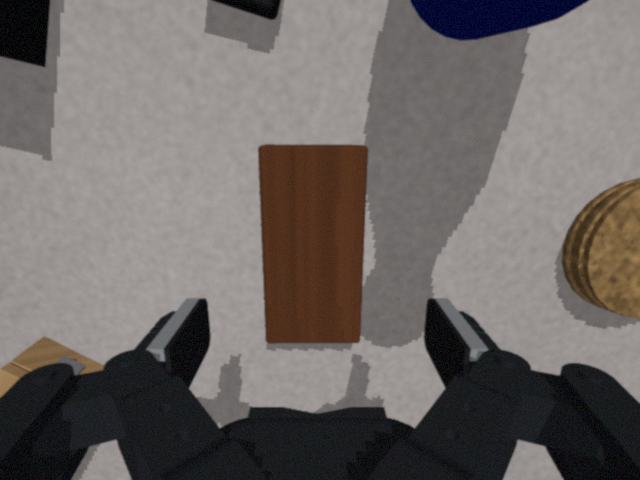

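```bash
python3 -m crank '[-1,-2,45,0,100,-1,-2,75,0,100,-1,-2,85,0,100,-1,-2,92,0,100,-1,-2,95,0,100,-1,-2,95,0,100,-1,-2,95,0,0,-1,-2,95,0,0,-1,-2,95,0,0,-1,-2,95,0,0]'
python3 - <<'E'
from h import *
plan(657,154,0,12.7)
E
```

```text
time: 4.35
tool_pos: [0.6559, 0.1545, -0.0015]
tool_rot: [0.001, 0.624, 0.781, 0.001]
contact_force: [0.1, 0.8, 5.3]
gripper_width: 0.735
shift [-0.7  0.9 -1.5] yaw 0.03 | cur [655.9 154.5  -1.5] jaw 12.73 w 0.735 F [0.1 0.8 5.3] t 4.3
```

```bash
python3 -m crank '[0,0,0,0,0,0,0,0,0,0,0,0,-10,0,0,0,0,-30,0,0,0,0,-60,0,0,0,0,-100,0,0,0,0,-110,0,0,0,0,-110,0,0,0,0,-110,0,0,0,0,-110,0,0]'
python3 - <<'E'
from h import *
plan(435.1,-276.4,108,-12.9)
E
```

```text
time: 5.35
tool_pos: [0.6524, 0.154, 0.103]
tool_rot: [-0.002, 0.624, 0.781, -0.002]
contact_force: [-0.5, 0.1, -1.6]
gripper_width: 0.737
shift [-372.  -306.8   -3.6] yaw 25.63 | cur [652.4 154.  103. ] jaw 12.73 w 0.737 F [-0.5  0.1 -1.6] t 5.3
```

```bash
python3 -m crank '[-37,-31,0,0,0,-74,-61,0,3,0,-112,-92,0,6,0,-149,-123,0,10,0,-186,-153,0,14,0,-223,-184,0,18,0,-260,-215,0,22,0,-298,-245,0,25.6,0,-335,-276,0,25.6,0,-372,-307,0,25.6,0]'
python3 - <<'E'
from h import *
plan(435.1,-276.4,60,-12.9)
E
```

```text
time: 6.35
tool_pos: [0.4347, -0.2769, 0.1043]
tool_rot: [-0.002, 0.782, 0.623, -0.0]
contact_force: [0.6, 0.1, -2.0]
gripper_width: 0.733
shift [ 0.5  0.4 44.3] yaw 0.04 | cur [ 434.7 -276.9  104.3] jaw -12.86 w 0.733 F [ 0.6  0.1 -2. ] t 6.3
```

```bash
python3 -m crank '[0,0,30,0,0,0,0,60,0,0,0,0,80,0,0,0,0,88,0,0,0,0,92,0,0,0,0,92,0,0,0,0,92,0,0,0,0,92,0,0,0,0,92,0,0,0,0,92,0,0]'
python3 - <<'E'
from h import *
plan(435.1,-276.4,3,-12.9)
img,W=cloud("wrist")
r=regions_of("wrist","riser"); print(rect(W,r[0]["region"],.027,.042) if r else None)
E
```

```text
time: 7.35
tool_pos: [0.4372, -0.2765, 0.015]
tool_rot: [0.001, 0.782, 0.623, 0.0]
contact_force: [0.0, -0.0, -1.7]
gripper_width: 0.736
shift [-0.4 -2.1 12. ] yaw 0.04 | cur [ 437.2 -276.5   15. ] jaw -12.86 w 0.736 F [ 0.  -0.  -1.7] t 7.3
(array([ 440.7, -264.6]), array([103.6,  64.6]), 77.1, 45942, 36.7)
```

```bash
python3 -m crank '[0,-2,5,0,0,0,-2,9,0,0,0,-2,11,0,0,0,-2,12,0,0,0,-2,12,0,0,0,-2,12,0,0,0,-2,12,0,100,0,-2,12,0,100,0,-2,12,0,100,0,-2,12,0,100]'
python3 -m crank '[0,0,0,0,100,0,0,-10,0,100,0,0,-30,0,100,0,0,-70,0,100,0,0,-115,0,100,0,0,-160,0,100,0,0,-200,0,100,0,0,-200,0,100,0,0,-200,0,100,0,0,-200,0,100]'
python3 - <<'E'
from h import *
plan(489,-22.3,215,-19.6)
img,W=cloud("top")
r=regions_of("top","riser"); print(rect(W,r[0]["region"],.022,.032) if r else None)
r=regions_of("top","tray"); print(rect(W,r[0]["region"],.0,.032) if r else None)
img,W=cloud("wrist");save("w2",img)
r=regions_of("wrist","riser"); print(rect(W,r[0]["region"],.021,.032) if r else None)
r=regions_of("wrist","tray"); print(rect(W,r[0]["region"],.0,.015) if r else None)
E
```

```text
time: 8.45
tool_pos: [0.435, -0.2759, 0.0023]
tool_rot: [0.0, 0.782, 0.623, 0.0]
contact_force: [-0.2, 0.3, 0.2]
gripper_width: 1.002
time: 9.45
tool_pos: [0.4343, -0.2752, 0.2011]
tool_rot: [-0.001, 0.782, 0.623, -0.0]
contact_force: [0.1, 0.1, -1.1]
gripper_width: 0.999
shift [258.8  -3.  -13.6] yaw 6.73 | cur [ 434.3 -275.2  201.1] jaw -12.87 w 0.999 F [ 0.1  0.1 -1.1] t 9.4
(array([ 436.1, -276. ]), array([130.4,  64.2]), 77.2, 2584, 25.3)
(array([ 435.7, -272.4]), array([204.2, 164. ]), 76.6, 6499, 3.7)
(array([ 435.5, -277. ]), array([128.7,  64.1]), 77.1, 9990, 24.7)
(array([ 434.5, -277. ]), array([210.3, 160.5]), 77.2, 27451, 2.8)
```

View pics/w2.png

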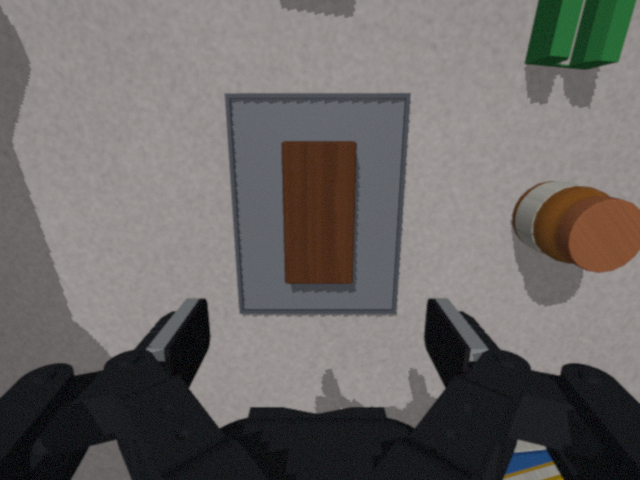

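```bash
python3 -m crank '[45,0,0,0,100,90,0,0,2,100,135,0,0,4,100,180,-1,0,6,100,225,-2,0,6.7,100,259,-3,20,6.7,100,259,-3,60,6.7,100,259,-3,80,6.7,100,259,-3,80,6.7,100,259,-3,80,6.7,100]'
python3 - <<'E'
from h import *
plan(489,-22.3,15,-19.6)
img,W=cloud("wrist");save("w3",img)
r=regions_of("wrist","box"); print(rect(W,r[0]["region"],.034,.046) if r else None)
E
```

```text
time: 10.75
tool_pos: [0.4897, -0.0227, 0.1224]
tool_rot: [-0.0, 0.817, 0.577, -0.0]
contact_force: [-0.7, -0.7, 0.2]
gripper_width: 1.0
shift [ 1.000e-01 -7.000e-01  1.074e+02] yaw 0.03 | cur [489.7 -22.7 122.4] jaw -19.57 w 1.0 F [-0.7 -0.7  0.2] t 10.8
(array([490.4, -22. ]), array([119.4,  60.1]), 70.4, 15776, 39.6)
```

View pics/w3.png

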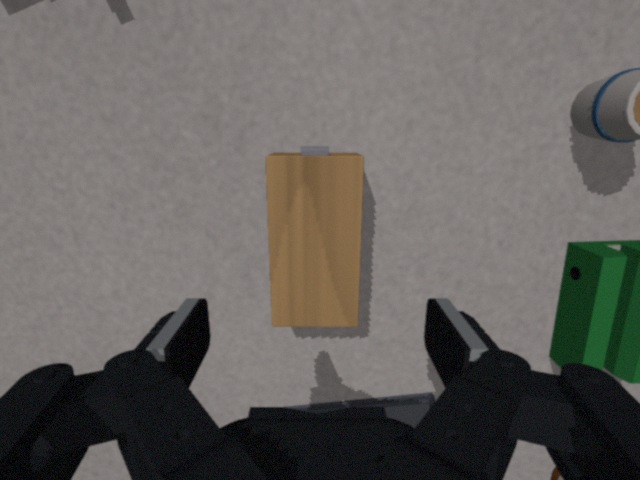

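```bash
python3 -m crank '[-0.5,0,45,0,100,-0.5,0,80,0,100,-0.5,0,98,0,100,-0.5,0,106,0,100,-0.5,0,108,0,100,-0.5,0,108,0,0,-0.5,0,108,0,0,-0.5,0,108,0,0,-0.5,0,108,0,0,-0.5,0,108,0,0]'
python3 -m crank '[0,0,0,0,0,0,0,-10,0,0,0,0,-30,0,0,0,0,-60,0,0,0,0,-95,0,0,0,0,-120,0,0,0,0,-135,0,0,0,0,-135,0,0,0,0,-135,0,0,0,0,-135,0,0]'
python3 - <<'E'
from h import *
plan(435.5,-276.5,150,-12.9)
E
```

```text
time: 11.85
tool_pos: [0.4913, -0.0234, 0.0165]
tool_rot: [0.001, 0.817, 0.577, 0.001]
contact_force: [-0.2, 0.0, 7.0]
gripper_width: 0.687
time: 12.85
tool_pos: [0.4881, -0.0228, 0.1471]
tool_rot: [-0.001, 0.817, 0.577, -0.001]
contact_force: [0.1, -0.1, -2.4]
gripper_width: 0.69
shift [-256.6   35.4   -2.9] yaw -6.67 | cur [488.1 -22.8 147.1] jaw -19.57 w 0.69 F [ 0.1 -0.1 -2.4] t 12.8
```

```bash
python3 -m crank '[-43,6,0,-1,0,-86,12,0,-3,0,-128,18,0,-5,0,-171,24,0,-6.7,0,-214,30,0,-6.7,0,-256.6,35.4,20,-6.7,0,-256.6,35.4,60,-6.7,0,-256.6,35.4,88,-6.7,0,-256.6,35.4,88,-6.7,0,-256.6,35.4,88,-6.7,0]'
python3 - <<'E'
from h import *
plan(435.5,-276.6,42,-12.9)
E
```

```text
time: 13.85
tool_pos: [0.4361, -0.276, 0.0601]
tool_rot: [-0.002, 0.782, 0.623, -0.0]
contact_force: [-0.5, -0.3, -2.8]
gripper_width: 0.688
shift [-0.8 -0.4 18.1] yaw 0.04 | cur [ 436.1 -276.    60.1] jaw -12.86 w 0.688 F [-0.5 -0.3 -2.8] t 13.8
```

```bash
python3 -m crank '[-0.8,-0.5,8,0,0,-0.8,-0.5,13,0,0,-0.8,-0.5,16,0,0,-0.8,-0.5,17.5,0,0,-0.8,-0.5,18.5,0,0,-0.8,-0.5,18.5,0,0,-0.8,-0.5,18.5,0,0,-0.8,-0.5,18.5,0,0,-0.8,-0.5,18.5,0,0,-0.8,-0.5,18.5,0,0]'
python3 - <<'E'
from h import *
plan(435.5,-276.6,42,-12.9)
E
```

```text
time: 14.85
tool_pos: [0.4363, -0.2775, 0.0429]
tool_rot: [0.0, 0.782, 0.623, 0.0]
contact_force: [-0.4, -0.3, -2.7]
gripper_width: 0.685
shift [ 0.7 -0.9  0.9] yaw 0.03 | cur [ 436.3 -277.5   42.9] jaw -12.87 w 0.685 F [-0.4 -0.3 -2.7] t 14.8
```

```bash
python3 -m crank '[0.7,-0.9,0.5,0,0,0.7,-0.9,1,0,0,0.7,-0.9,1.5,0,0,0.7,-0.9,2,0,0,0.7,-0.9,2,0,0,0.7,-0.9,2,0,0,0.7,-0.9,2,0,100,0.7,-0.9,2,0,100,0.7,-0.9,2,0,100,0.7,-0.9,2,0,100]'
python3 -m crank '[0,0,0,0,100,0,0,-10,0,100,0,0,-30,0,100,0,0,-70,0,100,0,0,-115,0,100,0,0,-160,0,100,0,0,-160,0,100,0,0,-160,0,100,0,0,-160,0,100,0,0,-160,0,100]'
python3 - <<'E'
from h import *
plan(677.7,-150.5,210,-17.7)
img,W=cloud("wrist")
r=regions_of("wrist","box"); print(rect(W,r[0]["region"],.060,.072) if r else None)
r=regions_of("wrist","tray"); print(rect(W,r[0]["region"],.0,.015) if r else None)
img,W=cloud("top")
r=regions_of("top","box"); print(rect(W,r[0]["region"],.060,.072) if r else None)
E
```

```text
time: 15.85
tool_pos: [0.4355, -0.2765, 0.0406]
tool_rot: [-0.0, 0.782, 0.623, -0.0]
contact_force: [0.5, -0.2, 0.0]
gripper_width: 0.998
time: 16.85
tool_pos: [0.4347, -0.2758, 0.1989]
tool_rot: [-0.002, 0.782, 0.623, -0.0]
contact_force: [0.1, -0.8, -0.7]
gripper_width: 0.999
shift [176.3 209.  -11.5] yaw 4.83 | cur [ 434.7 -275.8  198.9] jaw -12.87 w 0.999 F [ 0.1 -0.8 -0.7] t 16.9
(array([ 436.6, -276.8]), array([118.5,  60.1]), 77.1, 11115, 64.5)
(array([ 434.2, -277.2]), array([210.8, 160.6]), 77.1, 26006, 2.7)
None
```

```bash
python3 -m crank '[29,35,0,0,100,59,70,0,1,100,88,105,0,2,100,118,139,0,3,100,147,174,0,4.8,100,176.3,209,20,4.8,100,176.3,209,60,4.8,100,176.3,209,80,4.8,100,176.3,209,80,4.8,100,176.3,209,80,4.8,100]'
python3 - <<'E'
from h import *
plan(677.7,-150.5,10,-17.7)
img,W=cloud("wrist");save("w4",img)
r=regions_of("wrist","lamp_base"); print(rect(W,r[0]["region"],.031,.042) if r else None)
E
```

```text
time: 18.1
tool_pos: [0.6784, -0.1512, 0.1206]
tool_rot: [-0.0, 0.807, 0.59, -0.0]
contact_force: [0.2, -0.1, 1.5]
gripper_width: 0.997
shift [  0.5  -0.8 110.6] yaw 0.03 | cur [ 678.4 -151.2  120.6] jaw -17.67 w 0.997 F [ 0.2 -0.1  1.5] t 18.1
(array([ 677.9, -151.9]), array([100.6,  54.2]), 72.1, 8238, 36.0)
```

View pics/w4.png

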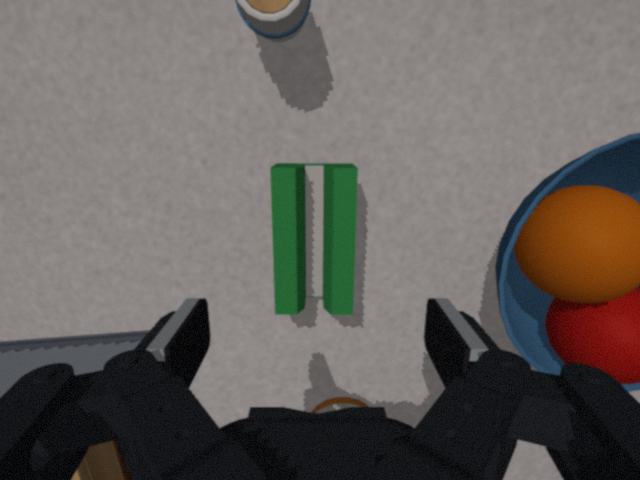

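```bash
python3 -m crank '[0,-0.5,45,0,100,0,-0.5,80,0,100,0,-0.5,100,0,100,0,-0.5,108,0,100,0,-0.5,110,0,100,0,-0.5,110,0,0,0,-0.5,110,0,0,0,-0.5,110,0,0,0,-0.5,110,0,0,0,-0.5,110,0,0]'
python3 -m crank '[0,0,0,0,0,0,0,-10,0,0,0,0,-30,0,0,0,0,-60,0,0,0,0,-95,0,0,0,0,-135,0,0,0,0,-160,0,0,0,0,-160,0,0,0,0,-160,0,0,0,0,-160,0,0]'
python3 - <<'E'
from h import *
plan(435.7,-277,170,-12.9)
E
```

```text
time: 19.2
tool_pos: [0.6799, -0.1516, 0.0136]
tool_rot: [0.002, 0.807, 0.59, 0.001]
contact_force: [0.3, -0.1, 5.8]
gripper_width: 0.621
time: 20.2
tool_pos: [0.6764, -0.1505, 0.1675]
tool_rot: [-0.002, 0.807, 0.59, -0.001]
contact_force: [-0.3, -0.1, -2.6]
gripper_width: 0.618
shift [-193.6 -191.    -1.6] yaw -4.77 | cur [ 676.4 -150.5  167.5] jaw -17.67 w 0.618 F [-0.3 -0.1 -2.6] t 20.2
```

```bash
python3 -m crank '[-32,-32,0,-1,0,-65,-64,0,-2,0,-97,-96,0,-3,0,-129,-127,0,-4.8,0,-161,-159,0,-4.8,0,-193.6,-191,20,-4.8,0,-193.6,-191,50,-4.8,0,-193.6,-191,75,-4.8,0,-193.6,-191,75,-4.8,0,-193.6,-191,75,-4.8,0]'
python3 - <<'E'
from h import *
plan(435.7,-277,78,-12.9)
E
```

```text
time: 21.2
tool_pos: [0.4364, -0.2766, 0.0942]
tool_rot: [-0.002, 0.782, 0.623, -0.0]
contact_force: [0.9, 0.2, -1.4]
gripper_width: 0.622
shift [-0.5 -0.5 16.2] yaw 0.04 | cur [ 436.4 -276.6   94.2] jaw -12.86 w 0.622 F [ 0.9  0.2 -1.4] t 21.2
```

```bash
python3 -m crank '[-0.5,-0.5,8,0,0,-0.5,-0.5,12,0,0,-0.5,-0.5,14,0,0,-0.5,-0.5,15,0,0,-0.5,-0.5,16,0,0,-0.5,-0.5,16,0,0,-0.5,-0.5,16,0,0,-0.5,-0.5,16,0,0,-0.5,-0.5,16,0,0,-0.5,-0.5,16,0,0]'
python3 - <<'E'
from h import *
plan(435.7,-277,77,-12.9)
E
```

```text
time: 22.2
tool_pos: [0.4368, -0.278, 0.0799]
tool_rot: [0.0, 0.782, 0.623, 0.0]
contact_force: [0.6, -0.4, -2.5]
gripper_width: 0.618
shift [ 0.7 -1.2  2.9] yaw 0.03 | cur [ 436.8 -278.    79.9] jaw -12.87 w 0.618 F [ 0.6 -0.4 -2.5] t 22.2
```

```bash
python3 -m crank '[0.7,-1.2,0.5,0,0,0.7,-1.2,1,0,0,0.7,-1.2,1.5,0,0,0.7,-1.2,2,0,0,0.7,-1.2,2.5,0,0,0.7,-1.2,2.5,0,0,0.7,-1.2,2.5,0,0,0.7,-1.2,2.5,0,0,0.7,-1.2,2.5,0,0,0.7,-1.2,2.5,0,0]'
python3 - <<'E'
from h import *
plan(435.7,-277,77,-12.9)
E
```

```text
time: 23.2
tool_pos: [0.4361, -0.2772, 0.0796]
tool_rot: [0.0, 0.782, 0.623, 0.0]
contact_force: [-5.0, 4.2, 10.4]
gripper_width: 0.618
shift [ 0.1 -0.5  2.6] yaw 0.04 | cur [ 436.1 -277.2   79.6] jaw -12.86 w 0.618 F [-5.   4.2 10.4] t 23.2
```

```bash
python3 -m crank '[0,0,-1.5,0,0,0,0,-1.5,0,0,0,0,-1.5,0,100,0,0,-1.5,0,100,0,0,-1.5,0,100,0,0,-1.5,0,100,0,0,-10,0,100,0,0,-30,0,100,0,0,-70,0,100,0,0,-110,0,100]'
python3 -m crank '[0,0,-20,0,100,0,0,-20,0,100,0,0,-20,0,100,0,0,-20,0,100,0,0,-20,0,100,0,0,-20,0,100,0,0,-20,0,100,0,0,-20,0,100,0,0,-20,0,100,0,0,-20,0,100]'
python3 - <<'E'
from h import *
plan(416.2,283.8,210,-3.2)
img,W=cloud("wrist");save("w5",img)
for n,a,b in(("lamp_base",.095,.108),("box",.058,.072),("riser",.02,.031),("tray",0,.015)):
    r=regions_of("wrist",n); print(n,rect(W,r[0]["region"],a,b) if r else None)
m=np.hypot(W[...,0]-.436,W[...,1]+.277)<.08
print("slot floor",rect(W,m&~green(img),.070,.080),"all top",rect(W,m,.097,.106))
E
```

```text
time: 24.2
tool_pos: [0.4352, -0.2765, 0.1882]
tool_rot: [-0.001, 0.782, 0.623, -0.0]
contact_force: [0.7, -0.3, 0.1]
gripper_width: 1.003
time: 25.2
tool_pos: [0.4357, -0.277, 0.2073]
tool_rot: [0.0, 0.782, 0.623, -0.0]
contact_force: [-0.1, 0.9, 0.0]
gripper_width: 1.004
shift [ 542.4 -143.9   -2.7] yaw -9.67 | cur [ 435.7 -277.   207.3] jaw -12.87 w 1.004 F [-0.1  0.9  0. ] t 25.2
lamp_base (array([ 436.5, -278.1]), array([100.5,  54.1]), 77.2, 7116, 100.4)
box (array([ 441.1, -276.8]), array([118.1,  59.1]), 82.3, 985, 64.3)
riser None
tray (array([ 434. , -277.5]), array([210.8, 160.3]), 77.2, 24036, 2.7)
slot floor (array([ 436.7, -278.2]), array([100.7,  53.1]), 77.3, 2134, 73.1) all top (array([ 436.5, -278.1]), array([100.5,  54.1]), 77.2, 6706, 100.4)
```

View pics/w5.png

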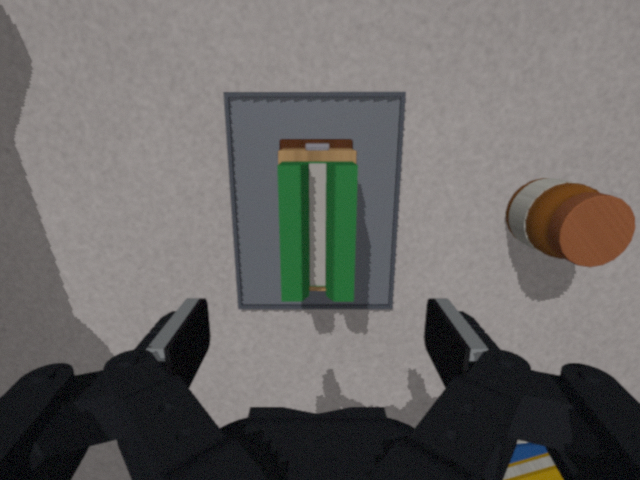

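```bash
python3 -m crank '[45,-12,0,0,100,90,-24,0,0,100,135,-36,0,-1,100,180,-48,0,-2,100,225,-60,0,-3,100,270,-72,0,-4,100,315,-84,0,-5,100,360,-96,0,-6,100,405,-107,0,-7,100,450,-119,0,-8,100]'
python3 - <<'E'
from h import *
plan(416.2,283.8,180,-3.2)
E
```

```text
time: 26.45
tool_pos: [0.4196, 0.1902, 0.2077]
tool_rot: [0.0, 0.736, 0.677, 0.001]
contact_force: [1.3, -0.6, -0.1]
gripper_width: 0.997
shift [ 92.9 -11.3  27.7] yaw -1.61 | cur [419.6 190.2 207.7] jaw -4.81 w 0.997 F [ 1.3 -0.6 -0.1] t 26.4
```

```bash
python3 -m crank '[45,-6,0,-1,100,80,-10,10,-1.6,100,92.9,-11.3,25,-1.6,100,92.9,-11.3,27,-1.6,100,92.9,-11.3,27,-1.6,100,92.9,-11.3,27,-1.6,100,92.9,-11.3,27,-1.6,100,92.9,-11.3,27,-1.6,100,92.9,-11.3,27,-1.6,100,92.9,-11.3,27,-1.6,100]'
python3 - <<'E'
from h import *
plan(416.2,283.8,70,-3.2)
img,W=cloud("wrist");save("w6",img)
r=regions_of("wrist","panel"); print(rect(W,r[0]["region"],.100,.112) if r else None)
m=np.hypot(W[...,0]-.416,W[...,1]-.284)<.12
print("caddy",rect(W,m,.055,.064),"panel",rect(W,m,.098,.112),"panelmid",rect(W,m,.075,.09))
E
```

```text
time: 27.45
tool_pos: [0.4167, 0.2815, 0.1806]
tool_rot: [0.0, 0.727, 0.686, 0.0]
contact_force: [-0.4, -0.2, -0.5]
gripper_width: 0.996
shift [  2.2  -0.7 110.6] yaw -0.1 | cur [416.7 281.5 180.6] jaw -3.3 w 0.996 F [-0.4 -0.2 -0.5] t 27.4
(array([415.5, 284.5]), array([79.1,  9.6]), 86.9, 1901, 104.3)
caddy (array([415.5, 283.4]), array([110.5, 130.6]), 86.7, 5452, 58.3) panel (array([415.4, 284.2]), array([79.9,  9.6]), 86.9, 1922, 104.3) panelmid (array([418.1, 323.7]), array([1. , 9.2]), 82.4, 42, 83.2)
```

View pics/w6.png

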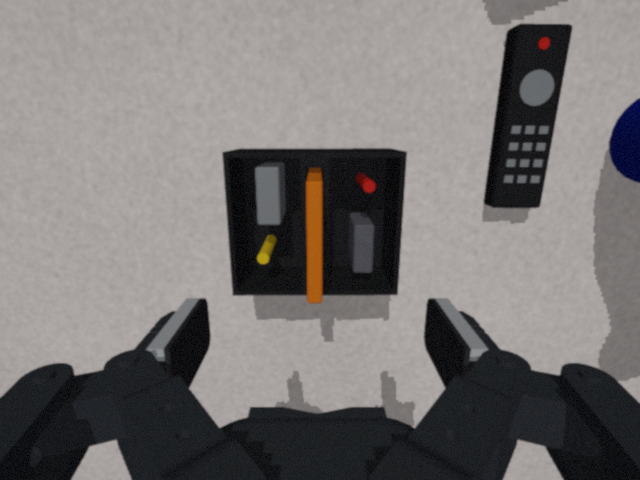

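```bash
python3 -m crank '[2.4,-0.8,0,0,60,2.4,-0.8,40,0,60,2.4,-0.8,75,0,60,2.4,-0.8,100,0,60,2.4,-0.8,110,0,60,2.4,-0.8,112,0,60,2.4,-0.8,112,0,60,2.4,-0.8,112,0,60,2.4,-0.8,112,0,60,2.4,-0.8,112,0,60]'
python3 - <<'E'
from h import *
plan(415.9,284,68,-3.2)
E
```

```text
time: 28.55
tool_pos: [0.4166, 0.2846, 0.0695]
tool_rot: [0.0, 0.727, 0.687, 0.001]
contact_force: [0.2, 0.3, -0.3]
gripper_width: 0.6
shift [-0.6 -0.7  1.5] yaw -0.06 | cur [416.6 284.6  69.5] jaw -3.26 w 0.6 F [ 0.2  0.3 -0.3] t 28.6
```

```bash
python3 -m crank '[-0.6,-0.7,1,0,60,-0.6,-0.7,1,0,0,-0.6,-0.7,1,0,0,-0.6,-0.7,1,0,0,-0.6,-0.7,1,0,0,-0.6,-0.7,1,0,0,-0.6,-0.7,1,0,0,-0.6,-0.7,1,0,0,-0.6,-0.7,1,0,0,-0.6,-0.7,1,0,0]'
python3 - <<'E'
from h import *
plan(415.9,284,68,-3.2)
E
```

```text
time: 29.55
tool_pos: [0.4152, 0.2837, 0.0674]
tool_rot: [0.0, 0.727, 0.687, 0.0]
contact_force: [1.0, -0.0, 0.2]
gripper_width: 0.103
shift [ 0.3  0.7 -0.6] yaw -0.06 | cur [415.2 283.7  67.4] jaw -3.26 w 0.103 F [ 1.  -0.   0.2] t 29.6
```

```bash
python3 -m crank '[0,0,-8,0,0,0,0,-18,0,0,0,0,-30,0,0,0,0,-45,0,0,0,0,-60,0,0,0,0,-80,0,0,0,0,-105,0,0,0,0,-130,0,0,0,0,-148,0,0,0,0,-148,0,0]'
python3 - <<'E'
from h import *
plan(436.2,-277.8,215,-12.9)
E
```

```text
time: 30.55
tool_pos: [0.417, 0.2846, 0.2202]
tool_rot: [0.001, 0.727, 0.687, 0.004]
contact_force: [0.2, -0.5, -1.1]
gripper_width: 0.109
shift [-560.4   51.2    3.4] yaw 9.63 | cur [417.  284.6 220.2] jaw -3.27 w 0.109 F [ 0.2 -0.5 -1.1] t 30.6
```

```bash
python3 -m crank '[-25,2,0,0,0,-65,6,0,0,0,-110,10,0,1,0,-155,14,0,2,0,-200,18,0,3,0,-245,22,0,4,0,-290,26,0,5,0,-335,31,0,6,0,-380,35,0,7,0,-425,39,0,8,0]'
python3 - <<'E'
from h import *
plan(436.2,-277.8,215,-12.9)
E
```

```text
time: 31.55
tool_pos: [0.4291, -0.1446, 0.2147]
tool_rot: [-0.0, 0.773, 0.634, -0.0]
contact_force: [0.8, -1.0, -1.1]
gripper_width: 0.108
shift [-129.3   33.1   -0.3] yaw 1.57 | cur [ 429.1 -144.6  214.7] jaw -11.33 w 0.108 F [ 0.8 -1.  -1.1] t 31.6
```

```bash
python3 -m crank '[-40,10,0,0.5,0,-80,20,0,1,0,-110,28,0,1.6,0,-124,32,0,1.6,0,-129.3,33.1,0,1.6,0,-129.3,33.1,0,1.6,0,-129.3,33.1,0,1.6,0,-129.3,33.1,0,1.6,0,-129.3,33.1,0,1.6,0,-129.3,33.1,0,1.6,0]'
python3 - <<'E'
from h import *
plan(436.2,-277.8,150,-12.9)
img,W=cloud("wrist");save("w7",img)
h=cv2.cvtColor(img,cv2.COLOR_RGB2HSV); o=(h[...,0]<18)&(h[...,1]>170)&(np.hypot(W[...,0]-.436,W[...,1]+.277)<.1)
for a in(.155,.17,.19,.21,.23): print(a,rect(W,o,a,a+.02))
print("lamp",rect(W,green(img)&(np.hypot(W[...,0]-.436,W[...,1]+.277)<.08),.097,.108))
for cam in("top","scene"):
    img,W=cloud(cam)
    for n,a,b in(("panel",.2,.27),("lamp_base",.097,.108)):
        r=regions_of(cam,n); print(cam,n,rect(W,r[0]["region"],a,b) if r else None)
    save(cam+"7",img)
E
```

```text
time: 32.55
tool_pos: [0.4372, -0.2756, 0.2155]
tool_rot: [0.0, 0.782, 0.624, 0.0]
contact_force: [0.3, -0.2, -0.1]
gripper_width: 0.107
shift [-2.4 -0.5 65.5] yaw 0.09 | cur [ 437.2 -275.6  215.5] jaw -12.81 w 0.107 F [ 0.3 -0.2 -0.1] t 32.5
0.155 (array([ 446.9, -236.5]), array([0.9, 9.1]), 75.9, 90, 165.7)
0.17 (array([ 446.9, -236.5]), array([0.7, 9.2]), 76.1, 128, 181.3)
0.19 (array([ 447. , -236.6]), array([0.9, 9.3]), 75.3, 182, 200.7)
0.21 (array([ 447. , -236.6]), array([1.1, 9.4]), 75.5, 270, 220.9)
0.23 (array([ 444. , -252.3]), array([33.1, 11.1]), 76.5, 431, 241.1)
lamp (array([ 437. , -276.9]), array([97.8, 53.7]), 77.1, 5211, 100.4)
top panel (array([ 442.5, -256.7]), array([44. , 11.1]), 79.7, 424, 252.0)
top lamp_base (array([ 436.9, -276.7]), array([100.5,  53.5]), 77.1, 907, 101.3)
scene panel (array([ 442., -273.]), array([78.9, 13.9]), 83.4, 319, 228.3)
scene lamp_base (array([ 437.1, -276.3]), array([105.3,  56.7]), 77.2, 461, 102.5)
```

View pics/w7.png

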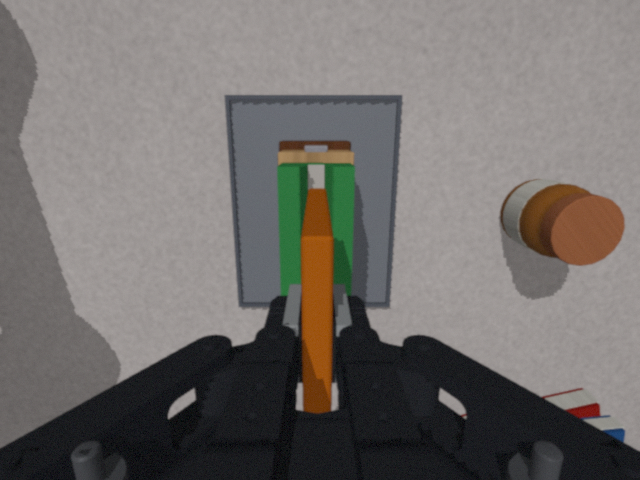

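View pics/scene7.png

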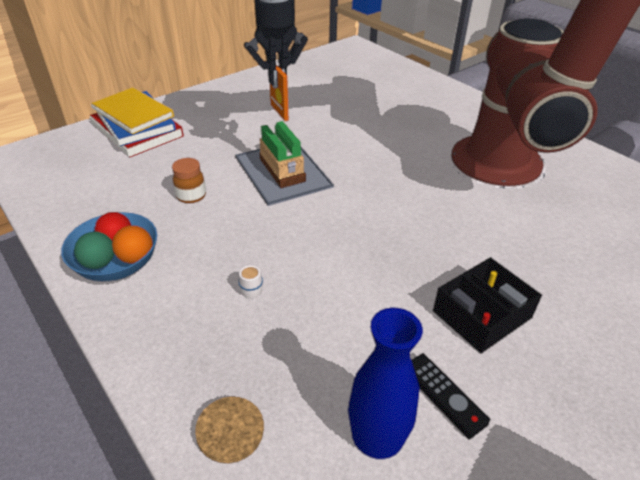

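```bash
python3 -m crank '[-2.4,-0.6,10,0,0,-2.4,-0.6,20,0,0,-2.4,-0.6,30,0,0,-2.4,-0.6,38,0,0,-2.4,-0.6,44,0,0,-2.4,-0.6,44,0,0,-2.4,-0.6,44,0,0,-2.4,-0.6,44,0,0,-2.4,-0.6,44,0,0,-2.4,-0.6,44,0,0]'
python3 - <<'E'
from h import *
plan(436.5,-278,135.4,-12.9)
img,W=cloud("wrist");save("w8",img)
h=cv2.cvtColor(img,cv2.COLOR_RGB2HSV); o=(h[...,0]<18)&(h[...,1]>170)&(np.hypot(W[...,0]-.436,W[...,1]+.277)<.1)
for a in(.12,.15): print(a,rect(W,o,a,a+.03))
print("lamp",rect(W,green(img)&(np.hypot(W[...,0]-.436,W[...,1]+.277)<.08),.097,.108))
E
```

```text
time: 33.9
tool_pos: [0.4361, -0.2785, 0.1718]
tool_rot: [0.0, 0.782, 0.623, 0.0]
contact_force: [-0.5, 1.1, -0.7]
gripper_width: 0.105
shift [ 0.6  0.2 36.4] yaw 0.03 | cur [ 436.1 -278.5  171.8] jaw -12.87 w 0.105 F [-0.5  1.1 -0.7] t 33.9
0.12 (array([ 445.9, -239.4]), array([1. , 9.4]), 75.7, 188, 137.1)
0.15 (array([ 446.1, -239.5]), array([1.7, 9.7]), 73.0, 326, 167.0)
lamp (array([ 438.8, -268.4]), array([80.9, 53.7]), 77.1, 6760, 100.3)
```

View pics/w8.png

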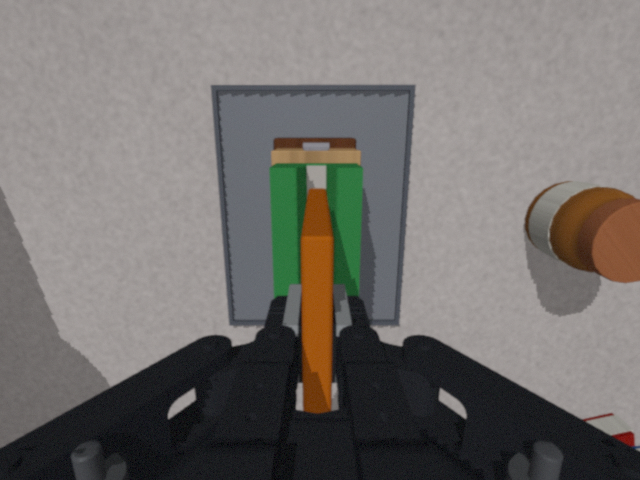

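```bash
python3 -m crank '[0.6,-0.2,4,0,0,0.6,-0.2,8,0,0,0.6,-0.2,12,0,0,0.6,-0.2,15,0,0,0.6,-0.2,18,0,0,0.6,-0.2,21,0,0,0.6,-0.2,24,0,0,0.6,-0.2,27,0,0,0.6,-0.2,27,0,0,0.6,-0.2,27,0,0]'
python3 - <<'E'
from h import *
plan(436.5,-278,135.4,-12.9)
E
```

```text
time: 34.95
tool_pos: [0.4359, -0.2777, 0.1443]
tool_rot: [0.0, 0.782, 0.623, -0.0]
contact_force: [-0.1, -0.5, -1.4]
gripper_width: 0.104
shift [-0.1  0.7  8.9] yaw 0.03 | cur [ 435.9 -277.7  144.3] jaw -12.87 w 0.104 F [-0.1 -0.5 -1.4] t 35.0
```

No contact with the slot walls; bottom is about 9 mm above the slot floor.

```bash
python3 -m crank '[0,0,2,0,0,0,0,4,0,0,0,0,5,0,0,0,0,6,0,0,0,0,7,0,0,0,0,8,0,0,0,0,8.5,0,0,0,0,8.5,0,0,0,0,8.5,0,0,0,0,8.5,0,0]'
python3 - <<'E'
from h import *
plan(436.5,-278,135.4,-12.9)
E
```

```text
time: 35.95
tool_pos: [0.4359, -0.2778, 0.1359]
tool_rot: [0.0, 0.782, 0.623, 0.0]
contact_force: [-0.1, -0.7, -0.9]
gripper_width: 0.11
shift [-0.1  0.6  0.5] yaw 0.03 | cur [ 435.9 -277.8  135.9] jaw -12.87 w 0.11 F [-0.1 -0.7 -0.9] t 36.0
```

```bash
python3 -m crank '[0,0,0.5,0,0,0,0,1,0,0,0,0,1.5,0,0,0,0,1.5,0,0,0,0,1.5,0,0,0,0,1.5,0,0,0,0,1.5,0,0,0,0,1.5,0,0,0,0,1.5,0,0,0,0,1.5,0,0]'
```

```text
time: 36.95
tool_pos: [0.4361, -0.2779, 0.1354]
tool_rot: [0.0, 0.782, 0.623, 0.0]
contact_force: [-0.9, 1.6, 4.9]
gripper_width: 0.111
```

```bash
python3 -m crank '[0,0,-0.5,0,0,0,0,-0.5,0,20,0,0,-0.5,0,20,0,0,-0.5,0,40,0,0,-0.5,0,60,0,0,-0.5,0,60,0,0,-20,0,60,0,0,-50,0,60,0,0,-90,0,60,0,0,-110,0,60]'
python3 -m crank '[30,0,-20,0,60,60,0,-20,0,60,90,0,-20,0,60,120,0,-20,0,60,150,0,-20,0,60,190,0,-20,0,60,190,0,-20,0,60,190,0,-20,0,60,190,0,-20,0,60,190,0,-20,0,60]'
python3 - <<'E'
from h import *
plan(436.5,-278,135.4,-12.9)
for cam in("top","scene"):
    img,W=cloud(cam); save(cam+"9",img)
    near=np.hypot(W[...,0]-.436,W[...,1]+.277)<.1
    for n,a,b in(("panel",.168,.182),("lamp",.097,.106),("box",.06,.07),("riser",.021,.032)):
        print(cam,n,rect(W,near,a,b))
    for n,a,b in(("vase",.23,.25),("toothpick_holder",.044,.056),("candle_jar",.074,.086),("remote",.012,.03)):
        r=regions_of(cam,n); print(cam,n,rect(W,r[0]["region"],a,b) if r else None)
img,_=vision.grab_frame("scene"); save("scene9c",cv2.resize(img[90:250,180:400],(770,560)))
E
```

```text
time: 37.95
tool_pos: [0.4368, -0.2786, 0.2482]
tool_rot: [0.002, 0.782, 0.623, 0.0]
contact_force: [0.7, 0.1, 0.8]
gripper_width: 0.606
time: 38.95
tool_pos: [0.478, -0.0935, 0.2643]
tool_rot: [0.0, 0.782, 0.623, -0.0]
contact_force: [0.1, 0.1, -0.4]
gripper_width: 0.6
shift [-189.1    0.9  128.9] yaw -0.06 | cur [478.  -93.5 264.3] jaw -12.96 w 0.6 F [ 0.1  0.1 -0.4] t 39.0
top panel (array([ 429.8, -311.1]), array([9.1, 8.7]), 89.2, 42, 173.3)
top lamp (array([ 430.1, -226.5]), array([ 6.2, 17.1]), 69.5, 42, 100.1)
top box (array([ 438.8, -222.9]), array([47. , 20.5]), 5.2, 192, 65.2)
top riser (array([ 436.5, -218.7]), array([64.8, 32.2]), 19.1, 198, 25.2)
top vase (array([708. , 331.9]), array([59.3, 57. ]), 44.6, 836, 239.4)
top toothpick_holder (array([698.4,  -5.5]), array([35. , 37.3]), 88.6, 320, 49.0)
top candle_jar (array([ 656.7, -330.4]), array([56.6, 35.6]), 70.8, 497, 79.3)
top remote (array([590.1, 348.9]), array([138.1,  42.5]), 87.1, 1631, 20.3)
scene panel (array([ 437.9, -276.4]), array([82.2, 11.1]), 77.0, 131, 173.8)
scene lamp (array([ 436.8, -276.6]), array([102.2,  56.6]), 77.2, 389, 102.1)
scene box (array([ 461.2, -270.5]), array([ 54.9, 127. ]), 13.8, 251, 65.9)
scene riser (array([ 462.5, -267. ]), array([ 59. , 142.1]), 15.0, 245, 26.5)
scene vase None
scene toothpick_holder (array([699.5,  -3.9]), array([38.4, 35.9]), 10.2, 315, 49.4)
scene candle_jar (array([ 646.9, -325.1]), array([58. , 55.1]), 42.0, 386, 80.4)
scene remote (array([590.9, 350.5]), array([139.9,  43.6]), 86.5, 2452, 19.9)
```

View pics/scene9c.png

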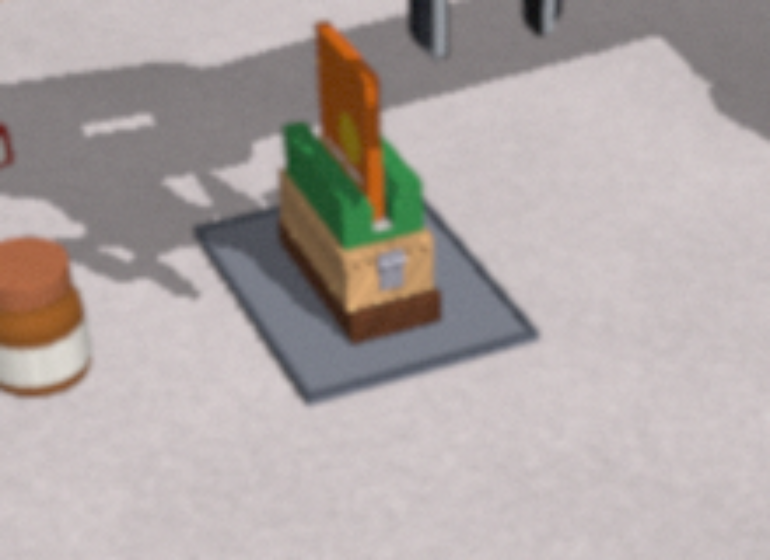

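View pics/top9.png

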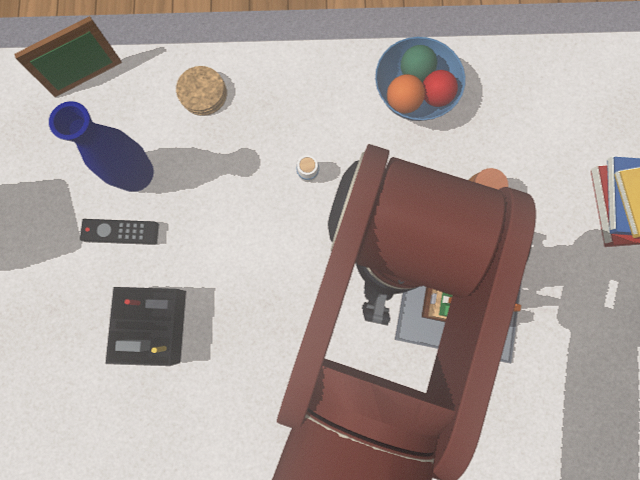

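```bash
python3 -c "
from plant import order; print(order.job_done())"
```

```text
the job is handed in; nothing more can be done
None
```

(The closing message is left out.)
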